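Take the seeding plate out of the vacuum seeder

ROBOT

A 6-joint arm with a two-finger parallel gripper is mounted at the origin on the work surface. World frame = base frame: x ahead of the robot, y to its left, z up, the work surface at z = 0. Lengths are in m, angles in rad, forces in N, time in s.
With the tool pointing down it reaches from about 0.3 to 0.875 m from the base axis. Payload 6.4 kg.
Tool frame: the origin (TCP) lies midway between the tips of the shut fingers; the grasp point (between the pads) lies 19 mm behind it (ctrl.pinch_z is the distance from the TCP to the grasp point, in m); z points along the fingers, y is the line along which they close (so a half turn about z gives the same grasp; the last joint's range is limited). The gripper opens to 85 mm and grips with 20 to 120 N. Pads are 22 mm wide; open, the fingers measure 114 mm over their backs; the gripper's body (76 mm by 85 mm) begins 54 mm behind the grasp point. The pads swing forward as they close: fully open they stand 13 mm farther back than shut.
Start: joints at [1.004, 0.181, 1.607, -0, 1.354, -0.206], TCP at [0.203, 0.538, 0.231] pointing down, gripper open.
Joint ranges: [-2.99, 2.99], [-0.89, 2.07], [0.3, 2.58], [-1.14, 4.28], [0, 2.63], [-3.12, 3.12]. Speed limits (rad/s): [2.57, 2.57, 3.01, 3.14, 3.14, 3.14].

INTERFACE

Orientations are given as a unit quaternion [w, x, y, z].
In Python, from bench import ctrl gives the robot as it stands.
- The arm moves only by the tool apply_moves, never from a script. Its argument "moves" is a list of rows, each an object with "jaw": the opening, from 0 (shut) to 1 (fully open); "offset": the shift along the tool's x, y, z in mm, a list of three; "rot": the turn, a rotation vector about the tool's x, y, z in degrees, a list of three. In form: [{"jaw": jaw, "offset": [dx, dy, dz], "rot": [ax, ay, az]}, ...]. A call has exactly 5 rows; each row shifts and turns the commanded pose from where the row before left it, along the tool's axes as they then stand; what a row does not reach is not made up. A row lasts 1/8 s, in which the tool goes at most 62.5 mm and 10.7 degrees, less where a joint would pass 70% of its speed; a pose out of reach is approached as far as the arm can. A call is refused whole if a number of a shift passes 62.5 or a number of a turn 10.7, either way. A call with a gripper value outside its range is refused whole. The fingers move at their own pace and stop on an object; the grip force is fixed at half the most. Time passes only in rows, so rows that do not move let the fingers close, or fill a call up. It gives the time, the measured TCP pose, the force, the opening and the grip force at its end, in the units of the state.
- ctrl.get_obs(): the state, without advancing time (a new reading comes with each control period).
- ctrl.camera(name): name is "scene" or "top"; returns (picture, depth): 480x640x3 uint8, red, green, blue; 480x640 float32, m along the optical axis (not along the pixel's ray), 0 where there is no reading.
- ctrl.camera_params(name): a dict with "K" (3x3 intrinsics, pixels), "cam_to_world" (4x4, takes a point from camera to world coordinates). Camera axes: x right, y down, z forward; pixel columns grow to the right and rows downward; lengths in m; the calibration is good to about 2 mm. A picture is of the moment at which its call begins. camera_params takes no time and is no camera call.
- ctrl.hand_in(): hands the job in; it is judged then, once.
Trained networks look in the newest picture that a camera, given by its name, has taken for a name from the list of things; names that differ only in an ending like _2 or _b are one class to them, and where a whole thing is asked for, a point or a joint stands for the part that bears it (a point fixed in the world has none). Each returns a list of dicts, best first, with "score" (0 to 1); they miss things now and then, are a little off and sometimes report something else, mostly with a low value. They report only what shows in the picture. A call takes as long as a camera call. They do not tell look-alikes from the thing itself.
- ctrl.outline_of(camera, target): "region" (480x640 bool, what is visible of it) and "position" ([column, row] in pixels, amid what is visible of it).
The state is a dict: "time_s": time; "q": joint angles; "dq": joint speeds; "joint_efforts": joint torques, N m; "eef_pos": TCP position; "eef_rot": TCP orientation; "wrist_force": force on the tool from outside, world axes, zero at the start; "torque": the same for the moment, N m; "opening": opening from 0.0 (shut) to 1.0 (fully open); "grasp_force": force on a finger pad.
Only numpy, scipy, OpenCV 4.12 (cv2) and the standard library are available. Lean on these libraries where they do the work, as an engineer would, in place of code of your own. Each camera call takes 0.05 s, during which the arm holds its last target. There are 200 camera calls.

TASK

The seeding plate is due for a wash: swing the seeder's clamp bar up by its lever and right back against its stop, so that it stays open by itself. Then take the plate by its grip strip, slide it straight down the slope out of its side guides, and lower it into the grey wash tray so that it lies flat on the tray's floor with the strip upward; do not let it drop. Leave the bar open for the next plate and do not disturb the plant pot or the dibber.

Things in the scene. Friction and masses are not known exactly. Their poses are not given: they have to be found in the camera images.
- bed: Sloping bed of the vacuum plate seeder, fixed: white box 168 x 226 x 40 mm on grey legs, black rubber seat on top. Origin: on the seat's surface under the middle of the seated plate, 130 mm above the bench. z square to the seat; x up the slope (25 degrees, 0.436 rad, from level), y level across the bed. Its low edge faces the robot's right-hand side, give or take 17 degrees.
- guides (a point): Mouth of the plate's guides, mid-width, at bed x = -5, z = +4 mm; axes as bed. Aluminium guides along both side edges run from here up to a rear stop at bed x = +78 mm; their lips overhang the plate by 5.5 mm, 3 mm above its top; 2.5 mm of side play. The plate must slide 80 mm to bed -x before its rear edge is out and it can be lifted.
- bar (a joint): Clamp bar angle, rad: 0 shut (start), 2.3 back against its stop. Steel U, 0.22 kg: side arms at bed y = +-125 mm and a cross angle 250 mm wide, 120 mm in front of the hinge, lying over the plate's lower edge with a lip in front of it, so the plate is held until the bar is up. It turns about the bed's y; light hinge: let go before upright (2.0 rad) it falls shut, beyond that it leans back.
- bar_hinge (a point): Mid point of the clamp bar's hinge axis, in the bed's frame at x = +45, y = 0, z = +12 mm. Axes as bed.
- lever (a point): Middle of the bar's lift lever: black round rod 16 mm thick, 65 mm long with a 22 mm end knob, continuing the cross bar sideways beyond its arm on the side away from the robot (bed -y), free all round. Shut, it is at bed x = -75, y = -160, z = +12 mm; it moves with the bar on an arc of 120 mm radius about the hinge axis. y lies along the rod.
- plate: Seeding plate, loose: bare aluminium, 150 mm (x) x 200 mm (y) x 4 mm, 0.2 to 0.4 kg, drilled with 72 small holes over its rear part. Origin: middle of its underside. x towards its rear edge, z up out of its top; it starts seated on the bed, axes as bed. By friction it stays on the slope when the bar is lifted.
- grip_strip (a point): Middle of the top edge of the plate's grip strip: an upright black plastic strip, 10 mm thick (plate x), 90 mm long (plate y), standing 30 mm above the plate's top, 40 mm behind the plate's lower (front) edge: at x = -35, y = 0, z = +34 mm in the plate's frame. Axes as plate.
- tray: Wash tray, fixed: grey open plastic tray, outside 220 mm (x) x 290 mm (y), 45 mm high, walls and floor 5 mm, so the floor is 210 x 280 mm. Origin: middle of its underside, on the bench; z up. It stands to one side of the seeder, left or right, its long side pointing away from the robot, give or take 22 degrees.
- tray_floor (a point): Middle of the tray's inner floor, 5 mm above the bench. Axes as tray.
- pot: Bystander: an empty terracotta plant pot, 104 mm across, 88 mm high, at the far side behind the work. Origin: middle of its underside.
- dibber: Bystander: a wooden dibber, 224 mm long, 32 mm thick, lying on the bench between the seeder and the tray, on the robot's side. Origin: under its middle, at bench height; x along it.
Mind the look-alikes: they are no part of the job. What is meant by the plate is not pink or purple, and is the larger of those in its own colour.

How it is judged:
On the way, in this order (a step that is already met when the one before it is completed fails the run):
1. the clamp bar is swung back past upright while the plate is still in its seat (value of joint bar above 2.1 rad and x of plate in the frame of bed above -0.02 m and z of plate in the frame of bed below 0.01 m), for 0.2 s.
2. the plate is slid out of the guides, the bar still open (x of plate in the frame of bed below -0.075 m and value of joint bar above 2.1 rad), for 0.1 s.
At the end, for the whole second after the job is handed in: The plate lies at rest in the wash tray, flat on its floor (within 6 mm and 3 degrees), grip strip upward; the clamp bar is still open, past upright (above 2.1 rad). Nothing is held (z of plate in the frame of tray_floor between -0.004 and 0.006 m and horizontal distance between plate and tray_floor below 0.08 m and angle between plate's own z axis and vertical below 0.05 rad and linear speed of plate below 0.02 m/s and value of joint bar above 2.1 rad); the robot touches nothing.
It fails at once if the plate is dropped: it falls freely faster than 0.45 m/s (about 1 cm) (contact force between the fingers and plate below 0.1 N and linear speed of plate above 0.45 m/s).
It fails at once if the pot is shifted by more than 3 cm (distance of pot from where it was at the start of the episode above 0.03 m).
It fails at once if the dibber is shifted by more than 3 cm (distance of dibber from where it was at the start of the episode above 0.03 m).
It also fails if it takes over 70 s, if anything falls off the work surface, if the arm or the gripper's body presses on something with over 40 N, if the wrist force passes 120 N, or if a joint passes its speed limit or range.

## Working session

There is one attempt and no reset: what is moved stays moved. The work goes in short steps, Python scripts to look and compute and a tool call to move; the robot and the scene stay as the last step left them, time stands still between calls to the robot, and variables do not carry over. Pictures are saved under pics/ and viewed, at most 10 in all, crops included, and the job is handed in when it is done.

Besides the shell and the picture viewer there is one more tool, called after "Emit:" as name([rows], argument=value, ...), one row to a line, values as JSON. apply_moves: Moves the arm, as the interface text tells. Its arguments: {"type":"object","properties":{"moves":{"type":"array"}},"required":["moves"]}

```bash
ls; mkdir -p pics; cat > h.py <<'E'
import numpy as np,cv2
from bench import ctrl
from scipy.spatial.transform import Rotation as R
def cam(n):
    im,d=ctrl.camera(n);p=ctrl.camera_params(n);K=np.array(p["K"]);T=np.array(p["cam_to_world"])
    v,u=np.mgrid[:480,:640]
    P=np.stack([(u-K[0,2])/K[0,0]*d,(v-K[1,2])/K[1,1]*d,d],-1)@T[:3,:3].T+T[:3,3]
    return im,d,P,K,T
E
python3 - <<'E'
from h import *
o=ctrl.get_obs();print(o["eef_pos"],o["eef_rot"],o["time_s"],ctrl.pinch_z)
ims=[]
for n in("scene","top"):
    im,d,P,K,T=cam(n);cv2.imwrite(f"pics/{n}0.png",im[:,:,::-1]);print(n,K[0,0],T.round(3).tolist())
    for t in("bed","plate","grip_strip","lever","bar","tray","pot","dibber"):
        for r in ctrl.outline_of(n,t)[:3]:
            m=r["region"]&(d>0);q=P[m]
            if len(q): print(n,t,round(r["score"],2),np.round(r["position"]).tolist(),len(q),np.median(q,0).round(3),q.min(0).round(3),q.max(0).round(3))
E
```

```text
pics
[0.20267635 0.53750062 0.23037955] [-3.31518768e-04  1.79433966e-01  9.83769611e-01 -8.33468899e-04] 0.0 0.0187
scene 563.2838811650988 [[0.773, 0.433, -0.463, 1.039], [0.634, -0.541, 0.553, -0.761], [-0.011, -0.721, -0.693, 0.929], [0.0, 0.0, 0.0, 1.0]]
scene bed 0.93 [282.0, 297.0] 5127 [ 0.545 -0.239  0.119] [ 0.229 -0.31  -0.007] [ 0.708 -0.     0.179]
scene plate 0.93 [171.0, 273.0] 5330 [ 0.241 -0.328  0.023] [ 0.107 -0.435 -0.004] [ 0.382 -0.205  0.114]
scene plate 0.84 [291.0, 263.0] 5892 [ 0.509 -0.224  0.137] [ 0.398 -0.286  0.105] [ 0.606 -0.156  0.167]
scene plate 0.75 [195.0, 373.0] 4929 [ 0.477 -0.46   0.017] [ 0.371 -0.55  -0.005] [ 0.562 -0.368  0.038]
scene grip_strip 0.93 [287.0, 262.0] 5988 [ 0.51  -0.224  0.137] [ 0.403 -0.287  0.105] [ 0.606 -0.156  0.167]
scene grip_strip 0.69 [199.0, 371.0] 4879 [ 0.477 -0.46   0.017] [ 0.389 -0.551 -0.005] [ 0.562 -0.368  0.038]
scene grip_strip 0.62 [170.0, 269.0] 5231 [ 0.24  -0.329  0.024] [ 0.144 -0.435 -0.003] [ 0.334 -0.206  0.049]
scene lever 0.62 [284.0, 300.0] 2337 [ 0.549 -0.293  0.11 ] [ 0.295 -0.31  -0.002] [ 
[... 1305 characters left out ...]
p_strip 0.87 [492.0, 178.0] 3019 [ 0.682 -0.495  0.017] [ 0.603 -0.573 -0.005] [ 0.774 -0.429  0.035]
top lever 0.6 [414.0, 231.0] 1486 [ 0.542 -0.291  0.11 ] [ 0.375 -0.308 -0.001] [ 0.702 -0.188  0.17 ]
top bar 0.94 [414.0, 235.0] 1688 [ 0.541 -0.291  0.11 ] [ 0.373 -0.308  0.099] [ 0.704 -0.179  0.17 ]
top bar 0.32 [349.0, 250.0] 5090 [ 0.5   -0.198  0.143] [ 0.37  -0.329 -0.004] [ 0.737 -0.119  0.181]
top tray 0.6 [186.0, 253.0] 13912 [0.524 0.217 0.005] [ 0.356  0.066 -0.005] [0.705 0.358 0.05 ]
top pot 0.95 [268.0, 136.0] 1768 [0.796 0.034 0.051] [ 0.726 -0.022 -0.004] [0.859 0.1   0.092]
top dibber 0.93 [267.0, 300.0] 1011 [0.418 0.033 0.022] [ 0.299  0.012 -0.004] [0.518 0.052 0.033]
```

```bash
python3 -c "
import cv2
a=cv2.imread('pics/scene0.png');b=cv2.imread('pics/top0.png')
cv2.imwrite('pics/both.png',cv2.resize(cv2.vconcat([a[120:440,60:560],b[80:400,130:630]]),None,fx=.93,fy=.93))
"
```

```text
(no output)
```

View pics/both.png

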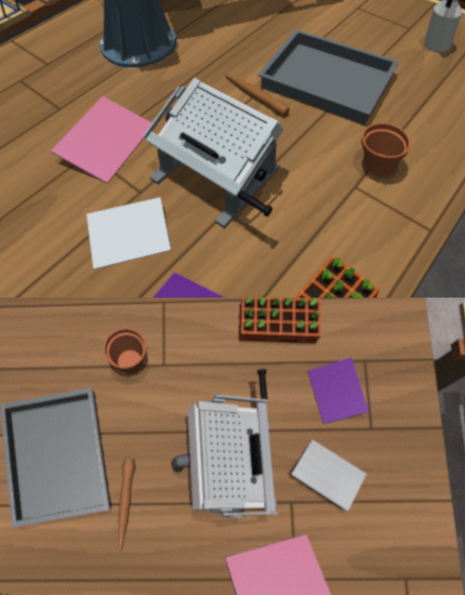

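View pics/top0.png

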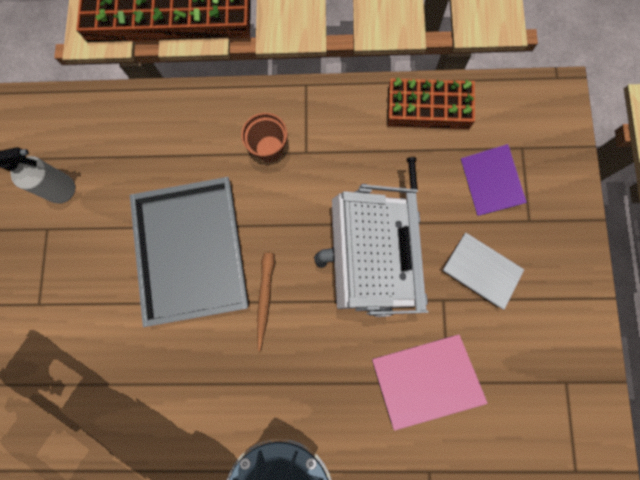

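In the top picture, three things could be the plate: the perforated aluminium plate on the bed with a black strip (380,250), the smaller bare sheet (483,270), and the pink and purple sheets (430,382)/(493,180). The seated one fits: it is aluminium, the larger of its colour, and has the strip and holes. The lever is at (412,175), the tray at (188,253) and the dibber at (265,300). Next I'll measure the bed and confirm with a crop.

```bash
cat > bed.py <<'E'
from h import *
from scipy.optimize import least_squares
def bedT(yaw,o):  # yaw: heading of bed x
    Rm=R.from_euler('z',yaw)*R.from_euler('y',-0.436)
    return Rm.as_matrix(),np.array(o)
E
python3 - <<'E'
from bed import *
im,d,P,K,T=cam("top")
cv2.imwrite("pics/crop.png",cv2.resize(im[140:340,300:540,::-1],None,fx=3,fy=3,interpolation=cv2.INTER_CUBIC)[:600,:720])
g=im.max(-1)
v,u=np.mgrid[:480,:640]
# plate plane
m=(u>350)&(u<392)&(v>205)&(v<300)&(d>0)
q=P[m];c=np.median(q,0);
for _ in range(4):
    w,s,vt=np.linalg.svd(q-q.mean(0),full_matrices=False);n=vt[2]*np.sign(vt[2][2]);r=(q-q.mean(0))@n;q=q[abs(r)<max(.003,1.5*r.std())]
print("plane n",n,"tilt",np.arccos(n[2]),"yaw uphill",np.arctan2(-n[1],-n[0]),q.mean(0),r.std(),len(q))
# strip dark
for nm,box in(("strip",(394,414,220,280)),("lever",(404,420,152,192))):
  m=(u>box[0])&(u<box[1])&(v>box[2])&(v<box[3])&(g<60)&(d>0)
  q=P[m];print(nm,len(q),q.mean(0),np.percentile(q,[2,98],axis=0).round(3).tolist())
  h=(q-P[260,370])@n
  ctr=np.median(q[:,:2],0);w,s,vt=np.linalg.svd(q-q.mean(0));print(vt[0],np.percentile((q-q.mean(0))@vt[0],[0,100]))
# tray: rim height pts
m=(u>120)&(u<260)&(v>165)&(v<335)&(P[...,2]>.036)&(P[...,2]<.054)&(d>0)
q=P[m];print("tray",len(q),cv2.minAreaRect((q[:,:2]*1000).astype(np.float32)))
m=(v>240)&(v<360)&(u>240)&(u<285)&(P[...,2]>.012)&(P[...,2]<.06)
q=P[m];print("dib",q.min(0),q.max(0))
m=(v>80)&(v<175)&(u>235)&(u<295)&(P[...,2]>.06)&(P[...,2]<.1)
q=P[m];print("pot",q.min(0),q.max(0))
E
```

```text
plane n [ 0.0163821  -0.42523452  0.90493493] tilt 0.43956952981925473 yaw uphill 1.6093021376662047 [ 0.4984896  -0.1995552   0.14638345] 0.0012180516277539054 3523
strip 432 [ 0.50246376 -0.26579423  0.13964352] [[0.462, -0.275, 0.126], [0.544, -0.258, 0.148]]
[-0.99932857 -0.03604283  0.0065828 ] [-0.04924586  0.04310672]
lever 188 [ 0.67112107 -0.29228362  0.1155935 ] [[0.638, -0.3, 0.112], [0.701, -0.285, 0.119]]
[-0.99926862 -0.0375705  -0.00711975] [-0.03055939  0.03538929]
tray 2709 ((524.7061767578125, 207.02137756347656), (307.4565734863281, 234.11819458007812), 9.653482437133789)
dib [0.3020218  0.01196466 0.01204396] [0.5179035  0.08274913 0.04825119]
pot [ 0.72526907 -0.02159279  0.06017174] [0.82911062 0.08084808 0.09094195]
```

View pics/crop.png

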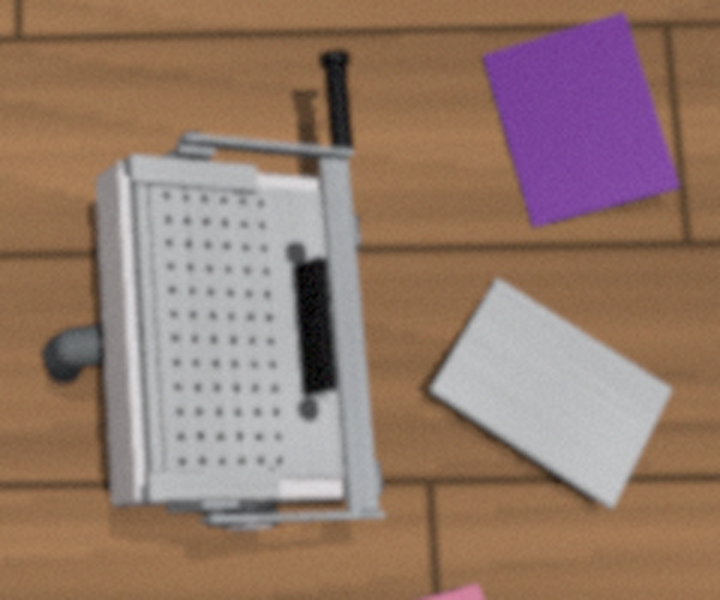

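The crop confirms the perforated plate with the strip at crop (318,325), held under the shut bar. The lever is at crop (338,100).

```bash
cat > plan.py <<'E'
from bed import *
import json
O=np.array([.503,-.224,.130]);YAW=1.609
BR,_=bedT(YAW,O)
def b2w(p): return O+BR@np.array(p)
def state():
    o=ctrl.get_obs();w,x,y,z=o["eef_rot"];return np.array(o["eef_pos"]),R.from_quat([x,y,z,w])
def down(yaw_y):   # tool z down, tool y heading yaw_y
    y=np.array([np.cos(yaw_y),np.sin(yaw_y),0]);z=np.array([0,0,-1.]);return R.from_matrix(np.c_[np.cross(y,z),y,z])
def rows(wps,start=None,pad=True):
    """wps: list of (pos,R,jaw,nrows)"""
    p,r=start or state();out=[]
    for tp,tr,jaw,n in wps:
        p0,r0=p.copy(),r;dv=(r0.inv()*tr).as_rotvec()
        for k in range(1,n+1):
            gp=p0+(np.array(tp)-p0)*k/n;gr=r0*R.from_rotvec(dv*k/n)
            off=np.round(r.inv().apply(gp-p)*1000,0 if n>1 and k<n else 1);rv=np.round(np.degrees((r.inv()*gr).as_rotvec()),1)
            p=p+r.apply(off/1000);r=r*R.from_rotvec(np.radians(rv));out.append((jaw,off.tolist(),rv.tolist()))
    for i,o in enumerate(out):
        print(i//5,json.dumps({"jaw":o[0],"offset":o[1],"rot":o[2]}))
    return p,r
E
python3 - <<'E'
from plan import *
L=b2w([-.075,-.162,.012]);print("lever",L)
D=down(YAW)
rows([([.45,.1,.27],D,1,9),([L[0],L[1],.22],D,1,11)])
E
```

```text
lever [ 0.66767195 -0.29081062  0.1092036 ]
0 {"jaw": 1, "offset": [-43.0, -36.0, -4.0], "rot": [0.0, -0.0, -2.5]}
0 {"jaw": 1, "offset": [-41.0, -38.0, -5.0], "rot": [0.0, -0.0, -2.6]}
0 {"jaw": 1, "offset": [-40.0, -39.0, -4.0], "rot": [0.0, -0.0, -2.5]}
0 {"jaw": 1, "offset": [-37.0, -41.0, -4.0], "rot": [0.0, -0.0, -2.6]}
0 {"jaw": 1, "offset": [-36.0, -43.0, -5.0], "rot": [0.0, -0.0, -2.5]}
1 {"jaw": 1, "offset": [-34.0, -45.0, -4.0], "rot": [0.0, -0.0, -2.5]}
1 {"jaw": 1, "offset": [-32.0, -45.0, -4.0], "rot": [0.0, -0.0, -2.6]}
1 {"jaw": 1, "offset": [-30.0, -48.0, -4.0], "rot": [0.0, -0.0, -2.5]}
1 {"jaw": 1, "offset": [-27.7, -48.1, -4.7], "rot": [0.0, -0.0, -2.6]}
1 {"jaw": 1, "offset": [-18.0, -36.0, 5.0], "rot": [0.0, -0.0, 0.0]}
2 {"jaw": 1, "offset": [-19.0, -37.0, 4.0], "rot": [0.0, -0.0, 0.0]}
2 {"jaw": 1, "offset": [-18.0, -36.0, 5.0], "rot": [0.0, -0.0, 0.0]}
2 {"jaw": 1, "offset": [-19.0, -36.0, 4.0], "rot": [0.0, -0.0, 0.0]}
2 {"jaw": 1, "offset": [-18.0, -36.0, 5.0], "rot": [0.0, -0.0, 0.0]}
2 {"jaw": 1, "offset": [-18.0, -37.0, 4.0], "rot": [0.0, -0.0, 0.0]}
3 {"jaw": 1, "offset": [-19.0, -36.0, 5.0], "rot": [0.0, -0.0, 0.0]}
3 {"jaw": 1, "offset": [-18.0, -36.0, 4.0], "rot": [0.0, -0.0, 0.0]}
3 {"jaw": 1, "offset": [-19.0, -36.0, 5.0], "rot": [0.0, -0.0, 0.0]}
3 {"jaw": 1, "offset": [-18.0, -37.0, 4.0], "rot": [0.0, -0.0, 0.0]}
3 {"jaw": 1, "offset": [-18.4, -36.0, 5.0], "rot": [0.0, -0.0, 0.0]}
```

Emit:
apply_moves([
  {"jaw": 1,"offset": [-43,-36,-4],"rot": [0,0,-2.5]},
  {"jaw": 1,"offset": [-41,-38,-5],"rot": [0,0,-2.6]},
  {"jaw": 1,"offset": [-40,-39,-4],"rot": [0,0,-2.5]},
  {"jaw": 1,"offset": [-37,-41,-4],"rot": [0,0,-2.6]},
  {"jaw": 1,"offset": [-36,-43,-5],"rot": [0,0,-2.5]},
])

```text
time_s: 1.58
eef_pos: [0.3406, 0.2933, 0.2536]
eef_rot: [0.0, 0.069, 0.998, 0.0]
wrist_force: [0.7, 0.0, -0.2]
opening: 1.001
grasp_force: 0.0
```

Emit:
apply_moves([
  {"jaw": 1,"offset": [-34,-45,-4],"rot": [0,0,-2.5]},
  {"jaw": 1,"offset": [-32,-45,-4],"rot": [0,0,-2.6]},
  {"jaw": 1,"offset": [-30,-48,-4],"rot": [0,0,-2.5]},
  {"jaw": 1,"offset": [-28,-48,-5],"rot": [0,0,-2.6]},
  {"jaw": 1,"offset": [-18,-36,5],"rot": [0,0,0]},
])

```text
time_s: 2.2
eef_pos: [0.4711, 0.0625, 0.2663]
eef_rot: [0.001, -0.019, 1.0, -0.0]
wrist_force: [-0.5, 0.7, -0.7]
opening: 1.001
grasp_force: 0.0
```

Emit:
apply_moves([
  {"jaw": 1,"offset": [-18,-36,4],"rot": [0,0,0]},
  {"jaw": 1,"offset": [-19,-36,5],"rot": [0,0,0]},
  {"jaw": 1,"offset": [-18,-36,4],"rot": [0,0,0]},
  {"jaw": 1,"offset": [-19,-36,5],"rot": [0,0,0]},
  {"jaw": 1,"offset": [-18,-37,4],"rot": [0,0,0]},
])

```text
time_s: 2.82
eef_pos: [0.5692, -0.1137, 0.2431]
eef_rot: [0.0, -0.019, 1.0, 0.0]
wrist_force: [0.3, 0.2, 0.3]
opening: 1.002
grasp_force: 0.0
```

Emit:
apply_moves([
  {"jaw": 1,"offset": [-19,-36,5],"rot": [0,0,0]},
  {"jaw": 1,"offset": [-18,-36,4],"rot": [0,0,0]},
  {"jaw": 0.6,"offset": [-19,-36,5],"rot": [0,0,0]},
  {"jaw": 0.6,"offset": [-18,-37,4],"rot": [0,0,0]},
  {"jaw": 0.6,"offset": [-18,-36,5],"rot": [0,0,0]},
])

```text
time_s: 3.45
eef_pos: [0.6682, -0.2911, 0.2201]
eef_rot: [0.0, -0.019, 1.0, -0.0]
wrist_force: [0.8, 0.2, 0.0]
opening: 0.602
grasp_force: 0.0
```

```bash
python3 - <<'E'
from plan import *
im,d,P,K,T=cam("scene")
L=b2w([-.075,-.162,.012]);c=T[:3,:3].T@(L-T[:3,3]);c=K@c;u,v=(c[:2]/c[2]).astype(int);print(u,v)
s=im[v-75:v+75,u-100:u+100,::-1].copy();cv2.circle(s,(100,75),1,(0,0,255),-1)
cv2.imwrite("pics/lev.png",cv2.resize(s,None,fx=3,fy=3))
# dark pts near the lever
m=(np.linalg.norm(P-L,axis=-1)<.045)&(im.max(-1)<70);q=P[m]
b=(q-O)@BR;b=b[b[:,1]<-.132];print(len(b),np.percentile(b,[3,50,97],axis=0).round(4).tolist())
E
```

```text
332 335
356 [[-0.0858, -0.2009, 0.0124], [-0.0787, -0.1693, 0.0195], [-0.0706, -0.1343, 0.0237]]
```

View pics/lev.png

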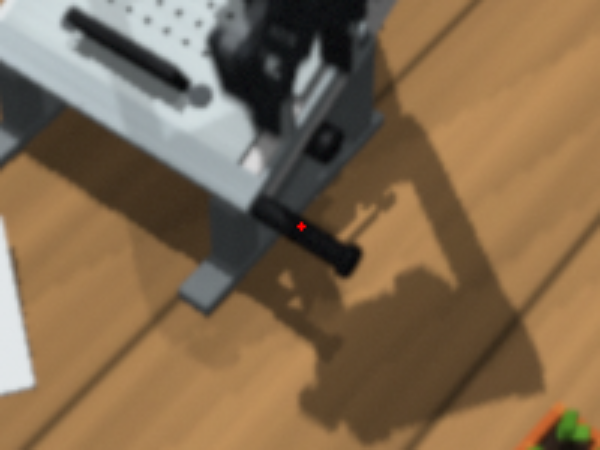

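The predicted lever point (red, crop 302,226) lies on the rod, so I'll descend and grip.

Emit:
apply_moves([
  {"jaw": 0.6,"offset": [0,0,45],"rot": [0,0,0]},
  {"jaw": 0.6,"offset": [0,0,45],"rot": [0,0,0]},
  {"jaw": 0.6,"offset": [0,0,37],"rot": [0,0,0]},
  {"jaw": 0.6,"offset": [0,0,0],"rot": [0,0,0]},
  {"jaw": 0.0,"offset": [0,0,0],"rot": [0,0,0]},
])

```text
time_s: 4.12
eef_pos: [0.6685, -0.2903, 0.0952]
eef_rot: [0.001, -0.019, 1.0, -0.001]
wrist_force: [0.5, 0.0, 0.3]
opening: 0.4
grasp_force: 0.0
```

Emit:
apply_moves([
  {"jaw": 0,"offset": [0,0,0],"rot": [0,0,0]},
  {"jaw": 0,"offset": [0,0,0],"rot": [0,0,0]},
  {"jaw": 0,"offset": [0,0,0],"rot": [0,0,0]},
  {"jaw": 0,"offset": [0,0,0],"rot": [0,0,0]},
  {"jaw": 0,"offset": [0,0,0],"rot": [0,0,0]},
])

```text
time_s: 4.75
eef_pos: [0.6692, -0.2939, 0.0968]
eef_rot: [0.003, -0.019, 1.0, -0.004]
wrist_force: [1.5, -8.9, -2.7]
opening: 0.161
grasp_force: 58.5
```

```bash
python3 - <<'E'
from plan import *
p,r=state();G=p+np.array([0,0,.018]);print("rod est",(G-O)@BR)
a=[]
g0=b2w([-.075,-.162,.012])
n=22
for k in range(1,n+1):
    t=2.3*k/n
    a.append((p+b2w([.045-.12*np.cos(t),-.162,.012+.12*np.sin(t)])-g0,r,0,1))
rows(a)
E
```

```text
rod est [-0.07546988 -0.1634553   0.01841082]
0 {"jaw": 0, "offset": [-0.1, -4.8, -11.6], "rot": [0.0, 0.0, 0.0]}
0 {"jaw": 0, "offset": [-0.0, -3.5, -12.0], "rot": [0.0, 0.0, 0.0]}
0 {"jaw": 0, "offset": [-0.1, -2.3, -12.4], "rot": [0.0, 0.0, 0.0]}
0 {"jaw": 0, "offset": [-0.1, -1.0, -12.5], "rot": [0.0, 0.0, 0.0]}
0 {"jaw": 0, "offset": [-0.0, 0.4, -12.5], "rot": [0.0, 0.0, 0.0]}
1 {"jaw": 0, "offset": [-0.1, 1.6, -12.4], "rot": [0.0, 0.0, 0.0]}
1 {"jaw": 0, "offset": [-0.1, 3.0, -12.2], "rot": [0.0, 0.0, 0.0]}
1 {"jaw": 0, "offset": [-0.0, 4.1, -11.8], "rot": [0.0, 0.0, 0.0]}
1 {"jaw": 0, "offset": [-0.1, 5.4, -11.3], "rot": [0.0, 0.0, 0.0]}
1 {"jaw": 0, "offset": [-0.0, 6.6, -10.7], "rot": [0.0, 0.0, 0.0]}
2 {"jaw": 0, "offset": [-0.1, 7.6, -10.0], "rot": [0.0, 0.0, 0.0]}
2 {"jaw": 0, "offset": [-0.0, 8.7, -9.1], "rot": [0.0, 0.0, 0.0]}
2 {"jaw": 0, "offset": [-0.1, 9.5, -8.1], "rot": [0.0, 0.0, 0.0]}
2 {"jaw": 0, "offset": [-0.0, 10.3, -7.1], "rot": [0.0, 0.0, 0.0]}
2 {"jaw": 0, "offset": [-0.0, 11.0, -6.0], "rot": [0.0, 0.0, 0.0]}
3 {"jaw": 0, "offset": [-0.1, 11.6, -4.9], "rot": [0.0, 0.0, 0.0]}
3 {"jaw": 0, "offset": [0.0, 12.0, -3.5], "rot": [0.0, 0.0, 0.0]}
3 {"jaw": 0, "offset": [0.0, 12.4, -2.3], "rot": [0.0, 0.0, 0.0]}
3 {"jaw": 0, "offset": [0.0, 12.5, -1.0], "rot": [0.0, 0.0, 0.0]}
3 {"jaw": 0, "offset": [0.0, 12.5, 0.3], "rot": [0.0, 0.0, 0.0]}
4 {"jaw": 0, "offset": [0.1, 12.4, 1.6], "rot": [0.0, 0.0, 0.0]}
4 {"jaw": 0, "offset": [-0.0, 12.2, 2.9], "rot": [0.0, 0.0, 0.0]}
```

Emit:
apply_moves([
  {"jaw": 0,"offset": [0,-5,-12],"rot": [0,0,0]},
  {"jaw": 0,"offset": [0,-4,-12],"rot": [0,0,0]},
  {"jaw": 0,"offset": [0,-2,-12],"rot": [0,0,0]},
  {"jaw": 0,"offset": [0,-1,-13],"rot": [0,0,0]},
  {"jaw": 0,"offset": [0,0.5,-13],"rot": [0,0,0]},
])

```text
time_s: 5.38
eef_pos: [0.6696, -0.305, 0.1583]
eef_rot: [0.003, -0.019, 1.0, -0.004]
wrist_force: [4.4, -9.2, -5.2]
opening: 0.158
grasp_force: 58.5
```

Emit:
apply_moves([
  {"jaw": 0,"offset": [0,1.5,-12.5],"rot": [0,0,0]},
  {"jaw": 0,"offset": [0,3,-12],"rot": [0,0,0]},
  {"jaw": 0,"offset": [0,4,-12],"rot": [0,0,0]},
  {"jaw": 0,"offset": [0,5.5,-11],"rot": [0,0,0]},
  {"jaw": 0,"offset": [0,6.5,-10.5],"rot": [0,0,0]},
])

```text
time_s: 6.0
eef_pos: [0.669, -0.2867, 0.2187]
eef_rot: [0.004, -0.018, 1.0, -0.006]
wrist_force: [2.3, -14.0, 1.4]
opening: 0.157
grasp_force: 58.5
```

Emit:
apply_moves([
  {"jaw": 0,"offset": [0,7.6,-10],"rot": [0,0,0]},
  {"jaw": 0,"offset": [0,8.7,-9],"rot": [0,0,0]},
  {"jaw": 0,"offset": [0,9.5,-8],"rot": [0,0,0]},
  {"jaw": 0,"offset": [0,10.3,-7],"rot": [0,0,0]},
  {"jaw": 0,"offset": [0,11,-6],"rot": [0,0,0]},
])

```text
time_s: 6.62
eef_pos: [0.6677, -0.2423, 0.2638]
eef_rot: [0.006, -0.017, 1.0, -0.009]
wrist_force: [-5.4, -15.4, 18.7]
opening: 0.156
grasp_force: 58.5
```

Emit:
apply_moves([
  {"jaw": 0,"offset": [0,11.6,-4],"rot": [0,0,0]},
  {"jaw": 0,"offset": [0,12,-3],"rot": [0,0,0]},
  {"jaw": 0,"offset": [0,12.4,-1.5],"rot": [0,0,0]},
  {"jaw": 0,"offset": [0,12.5,-0.5],"rot": [0,0,0]},
  {"jaw": 0,"offset": [0,12.5,1],"rot": [0,0,0]},
])

```text
time_s: 7.25
eef_pos: [0.6692, -0.1773, 0.2795]
eef_rot: [0.013, -0.018, 1.0, -0.007]
wrist_force: [-8.1, 0.5, 46.7]
opening: 0.148
grasp_force: 66.9
```

Emit:
apply_moves([
  {"jaw": 0,"offset": [0,12.4,1.5],"rot": [0,0,0]},
  {"jaw": 0,"offset": [0,12,3],"rot": [0,0,0]},
  {"jaw": 0,"offset": [0,4,2],"rot": [0,0,0]},
  {"jaw": 0,"offset": [0,0,0],"rot": [0,0,0]},
  {"jaw": 0,"offset": [0,0,0],"rot": [0,0,0]},
])

```text
time_s: 7.88
eef_pos: [0.6718, -0.1503, 0.2725]
eef_rot: [0.017, -0.019, 1.0, -0.009]
wrist_force: [9.7, -9.4, 34.7]
opening: 0.144
grasp_force: 80.7
```

```bash
python3 - <<'E'
from plan import *
p,r=state();G=p+r.apply([0,0,-.018]);b=(G-O)@BR;print(b,np.arctan2(b[2]-.012,.045-b[0]),np.hypot(b[2]-.012,.045-b[0]),ctrl.get_obs()["wrist_force"])
E
```

```text
[ 0.12900813 -0.17085571  0.11696609] 2.2457420707895737 0.13444421229659317 [ 9.72225576 -9.42465597 34.71411169]
```

Emit:
apply_moves([
  {"jaw": 0.5,"offset": [0,0,-3],"rot": [0,0,0]},
  {"jaw": 0.5,"offset": [0,0,0],"rot": [0,0,0]},
  {"jaw": 0.5,"offset": [0,0,0],"rot": [0,0,0]},
  {"jaw": 0.5,"offset": [0,0,-5],"rot": [0,0,0]},
  {"jaw": 0.5,"offset": [0,0,-15],"rot": [0,0,0]},
])

```text
time_s: 8.5
eef_pos: [0.6613, -0.144, 0.2768]
eef_rot: [-0.001, -0.02, 1.0, 0.001]
wrist_force: [0.2, 0.2, -0.3]
opening: 0.504
grasp_force: 0.0
```

Emit:
apply_moves([
  {"jaw": 0.5,"offset": [0,0,-30],"rot": [0,0,0]},
  {"jaw": 0.5,"offset": [0,0,-40],"rot": [0,0,0]},
  {"jaw": 0.5,"offset": [0,-30,-20],"rot": [0,0,0]},
  {"jaw": 0.5,"offset": [0,-60,0],"rot": [0,0,0]},
  {"jaw": 0.5,"offset": [0,-60,0],"rot": [0,0,0]},
])

```text
time_s: 9.12
eef_pos: [0.6682, -0.2953, 0.3699]
eef_rot: [0.001, -0.02, 1.0, -0.001]
wrist_force: [0.3, 0.5, 0.1]
opening: 0.499
grasp_force: 0.0
```

```bash
python3 - <<'E'
from plan import *
im,d,P,K,T=cam("scene");cv2.imwrite("pics/open.png",im[100:420,120:520,::-1].repeat(2,0).repeat(2,1)[:600])
im,d,P,K,T=cam("top")
n=BR[:,2]
# points at strip: in bed frame
B=(P-O)@BR
g=im.max(-1)
m=(g<70)&(abs(B[...,0]+.035)<.03)&(abs(B[...,1])<.07)&(B[...,2]>.015)&(B[...,2]<.05)
print(m.sum(),np.percentile(B[m],[2,50,98],axis=0).round(4).tolist())
m2=m&(B[...,2]>.028);q=B[m2];print(m2.sum(),np.percentile(q,[2,50,98],axis=0).round(4).tolist())
m=(abs(B[...,0]-.02)<.05)&(abs(B[...,1])<.08)&(d>0)&(abs(B[...,2])<.012);A=np.c_[B[m][:,:2],np.ones(m.sum())];print("plate z fit",np.linalg.lstsq(A,B[m][:,2],rcond=None)[0])
E
```

```text
Traceback (most recent call last):
IndexError: index -1 is out of bounds for axis 0 with size 0
```

View pics/open.png

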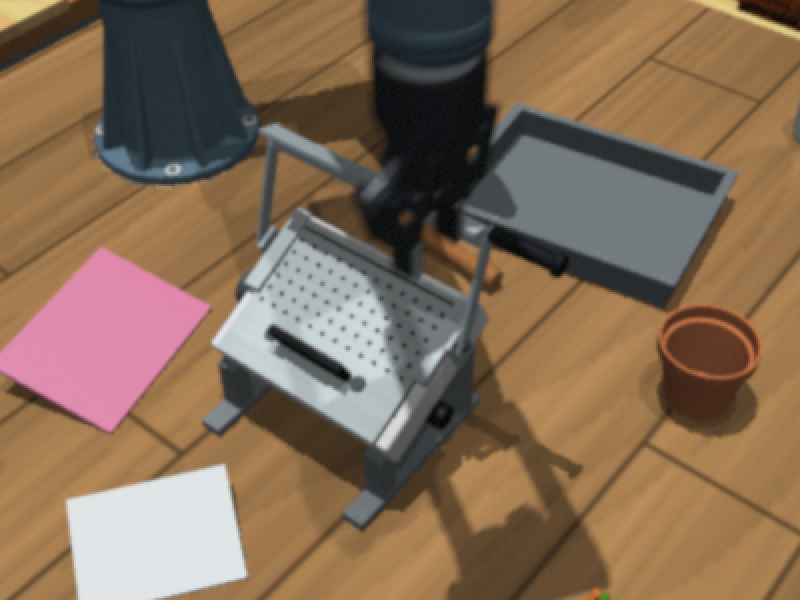

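The bar is back against its stop and the plate is still seated, with its strip at crop (315,352). Now I'll locate the strip from the scene camera and measure the tray and bar angle.

```bash
python3 - <<'E'
from plan import *
im,d,P,K,T=cam("scene")
B=(P-O)@BR;g=im.max(-1)
for r in ctrl.outline_of("scene","lever")[:2]:
    q=B[r["region"]&(d>0)&(g<60)&(B[...,1]<-.135)&(B[...,2]>.05)];print("lever",len(q),np.median(q,0))
v,u=np.mgrid[:480,:640]
m=(g<75)&(abs(B[...,0]+.035)<.03)&(abs(B[...,1])<.07)&(B[...,2]>.008)&(B[...,2]<.05)
print(m.sum(),np.percentile(B[m],[2,50,98],axis=0).round(4).tolist())
q=B[m];t=q[q[:,2]>.029];print(len(t),np.percentile(t,[2,50,98],axis=0).round(4).tolist());A=np.c_[q[:,1],np.ones(len(q))];print(np.linalg.lstsq(A,q[:,0],rcond=None)[0])
m=(abs(B[...,0])<.05)&(abs(B[...,1])<.08)&(d>0)&(abs(B[...,2])<.012);A=np.c_[B[m][:,:2],np.ones(m.sum())];print("plate z fit",np.linalg.lstsq(A,B[m][:,2],rcond=None)[0])
for n in("scene",):
  m=(abs(P[...,0]-.525)<.22)&(P[...,1]>.05)&(P[...,1]<.42)&(P[...,2]>.038)&(P[...,2]<.052)
  m=cv2.morphologyEx(m.astype(np.uint8),cv2.MORPH_OPEN,np.ones((2,2)))>0
  n_,l,s,c=cv2.connectedComponentsWithStats(m.astype(np.uint8));k=1+s[1:,4].argmax()
  q=P[l==k];print("tray",n,len(q),cv2.minAreaRect((q[:,:2]*1000).astype(np.float32)))
E
```

```text
lever 367 [ 0.1198398  -0.17178745  0.1087573 ]
251 [[-0.0428, -0.0465, 0.0093], [-0.0403, -0.0082, 0.033], [-0.0352, 0.0388, 0.0379]]
179 [[-0.0426, -0.0457, 0.0302], [-0.0389, -0.0046, 0.034], [-0.035, 0.0386, 0.0381]]
[-0.00067844 -0.03981113]
plate z fit [-0.00180009 -0.00181158  0.00462291]
tray scene 1179 ((696.4540405273438, -230.0693359375), (304.09088134765625, 1226.259033203125), 18.94024658203125)
```

```bash
python3 - <<'E'
from plan import *
p,r=state()
G=R.from_matrix(np.c_[BR[:,1],BR[:,0],-BR[:,2]])
rows([(b2w([-.037,-.003,.13]),G,.6,5),(b2w([-.037,-.003,.010]),G,.6,4)])
im,d,P,K,T=cam("top")
v,u=np.mgrid[:480,:640]
m=(u>120)&(u<260)&(v>165)&(v<335)&(P[...,2]>.040)&(P[...,2]<.049)&(d>0)&(P[...,1]>.06)
q=(P[m][:,:2]-[.525,.21])
# fit rectangle centrelines of rim 285x215
def f(x):
    c,s=np.cos(x[2]),np.sin(x[2]);e=(q-x[:2])@np.array([[c,-s],[s,c]])
    a=abs(e)-[.1425,.1075];return np.where((a>0).all(1),np.hypot(a[:,0],a[:,1]),np.where(np.maximum(a[:,0],a[:,1])<0,np.maximum(a[:,0],a[:,1]),np.clip(a,0,None).max(1)))
s=least_squares(f,[0,0,.12],loss="soft_l1",f_scale=.003);print("tray",len(q),s.x+[.525,.21,0],np.median(abs(s.fun)))
m=(u>150)&(u<225)&(v>205)&(v<300);print(np.median(P[m],0))
E
```

```text
0 {"jaw": 0.6, "offset": [32.0, -2.0, 27.0], "rot": [-5.0, 0.0, -0.0]}
0 {"jaw": 0.6, "offset": [31.0, -5.0, 27.0], "rot": [-5.0, 0.0, -0.0]}
0 {"jaw": 0.6, "offset": [32.0, -7.0, 26.0], "rot": [-5.0, 0.0, -0.1]}
0 {"jaw": 0.6, "offset": [32.0, -9.0, 26.0], "rot": [-5.0, 0.0, 0.0]}
0 {"jaw": 0.6, "offset": [31.6, -11.0, 24.7], "rot": [-4.9, 0.0, 0.0]}
1 {"jaw": 0.6, "offset": [-0.0, 0.0, 30.0], "rot": [-0.0, 0.0, 0.0]}
1 {"jaw": 0.6, "offset": [-0.0, 0.0, 30.0], "rot": [-0.0, 0.0, 0.0]}
1 {"jaw": 0.6, "offset": [-0.0, 0.0, 30.0], "rot": [-0.0, 0.0, 0.0]}
1 {"jaw": 0.6, "offset": [-0.0, 0.1, 30.0], "rot": [-0.0, 0.0, 0.0]}
tray 1771 [0.52523558 0.20731549 0.16555901] 0.0034851628494134423
[0.52408899 0.21654868 0.00475492]
```

Emit:
apply_moves([
  {"jaw": 0.6,"offset": [32,-2,27],"rot": [-5,0,0]},
  {"jaw": 0.6,"offset": [31,-5,27],"rot": [-5,0,0]},
  {"jaw": 0.6,"offset": [32,-7,26],"rot": [-5,0,0]},
  {"jaw": 0.6,"offset": [32,-9,26],"rot": [-5,0,0]},
  {"jaw": 0.6,"offset": [32,-11,25],"rot": [-5,0,0]},
])

```text
time_s: 10.0
eef_pos: [0.5092, -0.3096, 0.2326]
eef_rot: [-0.004, -0.02, 0.976, 0.217]
wrist_force: [-0.4, -0.4, -0.5]
opening: 0.597
grasp_force: 0.0
```

Emit:
apply_moves([
  {"jaw": 0.6,"offset": [0,0,30],"rot": [0,0,0]},
  {"jaw": 0.6,"offset": [0,0,30],"rot": [0,0,0]},
  {"jaw": 0.6,"offset": [0,0,20],"rot": [0,0,0]},
  {"jaw": 0.6,"offset": [0,0,0],"rot": [0,0,0]},
  {"jaw": 0.6,"offset": [0,0,0],"rot": [0,0,0]},
])

```text
time_s: 10.62
eef_pos: [0.5088, -0.2778, 0.1608]
eef_rot: [-0.004, -0.02, 0.976, 0.216]
wrist_force: [0.6, 1.0, -0.1]
opening: 0.601
grasp_force: 0.0
```

```bash
python3 - <<'E'
from plan import *
p,r=state();print((p-O)@BR,"strip in tool",r.inv().apply(b2w([-.037,-.003,.034])-p))
im,d,P,K,T=cam("scene")
c=K@(T[:3,:3].T@(b2w([-.037,-.003,.034])-T[:3,3]));u,v=(c[:2]/c[2]).astype(int)
s=im[v-75:v+75,u-100:u+100,::-1].copy();cv2.circle(s,(100,75),1,(0,0,255),-1);cv2.imwrite("pics/strip.png",s.repeat(3,0).repeat(3,1))
E
```

```text
[-0.03593491 -0.00376273  0.05068688] strip in tool [ 0.00077614 -0.00103987  0.01668785]
```

View pics/strip.png

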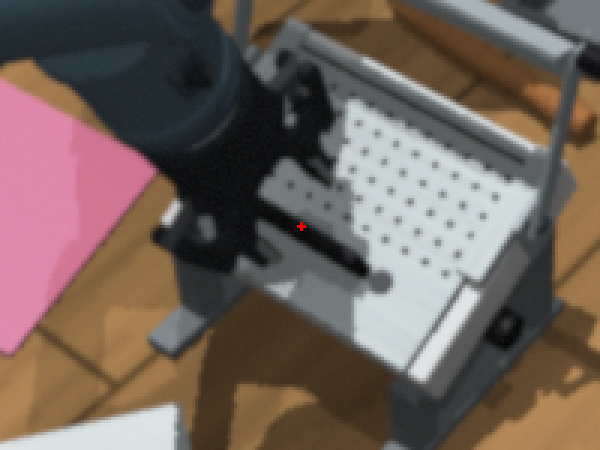

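The fingers straddle the strip at (320,150) and (260,250), and the predicted point is on it. I'll go down 40 mm and grip.

Emit:
apply_moves([
  {"jaw": 0.6,"offset": [0,-1,20],"rot": [0,0,0]},
  {"jaw": 0.6,"offset": [0,0,20],"rot": [0,0,0]},
  {"jaw": 0.6,"offset": [0,0,0],"rot": [0,0,0]},
  {"jaw": 0.0,"offset": [0,0,0],"rot": [0,0,0]},
  {"jaw": 0.0,"offset": [0,0,0],"rot": [0,0,0]},
])

```text
time_s: 11.3
eef_pos: [0.5077, -0.262, 0.1233]
eef_rot: [-0.004, -0.019, 0.976, 0.216]
wrist_force: [0.5, -0.3, 0.8]
opening: 0.178
grasp_force: 0.0
```

Emit:
apply_moves([
  {"jaw": 0,"offset": [0,0,0],"rot": [0,0,0]},
  {"jaw": 0,"offset": [0,0,0],"rot": [0,0,0]},
  {"jaw": 0,"offset": [0,0,0],"rot": [0,0,0]},
  {"jaw": 0,"offset": [0,0,0],"rot": [0,0,0]},
  {"jaw": 0,"offset": [0,0,0],"rot": [0,0,0]},
])

```text
time_s: 11.92
eef_pos: [0.5078, -0.2623, 0.1234]
eef_rot: [-0.004, -0.019, 0.976, 0.216]
wrist_force: [1.3, -4.4, 4.8]
opening: 0.109
grasp_force: 61.8
```

```bash
python3 - <<'E'
from plan import *
p,r=state();print((p-O)@BR,np.degrees(R.from_matrix(BR.T@r.as_matrix()@np.array([[0,1,0],[1,0,0],[0,0,-1]])).as_rotvec()),ctrl.get_obs()["wrist_force"],ctrl.get_obs()["torque"])
print("bed -x in tool",r.inv().apply(-BR[:,0]))
E
```

```text
[-0.03764095 -0.00329796  0.01022916] [-0.05207428  0.07566665  0.04035231] [ 1.27455832 -4.42822917  4.84898759] [-0.54806724 -0.10484179 -0.05061159]
bed -x in tool [ 7.04880462e-04 -9.99998880e-01  1.32031153e-03]
```

Emit:
apply_moves([
  {"jaw": 0,"offset": [0,-5,0],"rot": [0,0,0]},
  {"jaw": 0,"offset": [0,-8,0],"rot": [0,0,0]},
  {"jaw": 0,"offset": [0,-10,0],"rot": [0,0,0]},
  {"jaw": 0,"offset": [0,-10,0],"rot": [0,0,0]},
  {"jaw": 0,"offset": [0,-10,0],"rot": [0,0,0]},
])

```text
time_s: 12.55
eef_pos: [0.5094, -0.2992, 0.1061]
eef_rot: [-0.004, -0.02, 0.976, 0.218]
wrist_force: [-0.3, 2.4, 12.0]
opening: 0.103
grasp_force: 62.3
```

Emit:
apply_moves([
  {"jaw": 0,"offset": [0,-11,0],"rot": [0,0,0]},
  {"jaw": 0,"offset": [0,-11,0],"rot": [0,0,0]},
  {"jaw": 0,"offset": [0,-11,0],"rot": [0,0,0]},
  {"jaw": 0,"offset": [0,-11,0],"rot": [0,0,0]},
  {"jaw": 0,"offset": [0,-3,0],"rot": [0,0,0]},
])

```text
time_s: 13.18
eef_pos: [0.5106, -0.3417, 0.0855]
eef_rot: [-0.004, -0.019, 0.976, 0.218]
wrist_force: [-0.1, 1.2, 9.9]
opening: 0.101
grasp_force: 62.1
```

```bash
python3 - <<'E'
from plan import *
p,r=state();print((p-O)@BR,np.degrees(R.from_matrix(BR.T@r.as_matrix()@np.array([[0,1,0],[1,0,0],[0,0,-1]])).as_rotvec()),ctrl.get_obs()["wrist_force"],ctrl.get_obs()["torque"])
im,d,P,K,T=cam("scene");cv2.imwrite("pics/slid.png",im[120:420,150:500,::-1].repeat(2,0).repeat(2,1))
E
```

```text
[-0.12564166 -0.00313261  0.00948079] [ 0.02263671 -0.25923663  0.05761757] [-0.0641774   1.1921488   9.93045079] [ 1.31923095  0.05493858 -0.00393444]
```

View pics/slid.png

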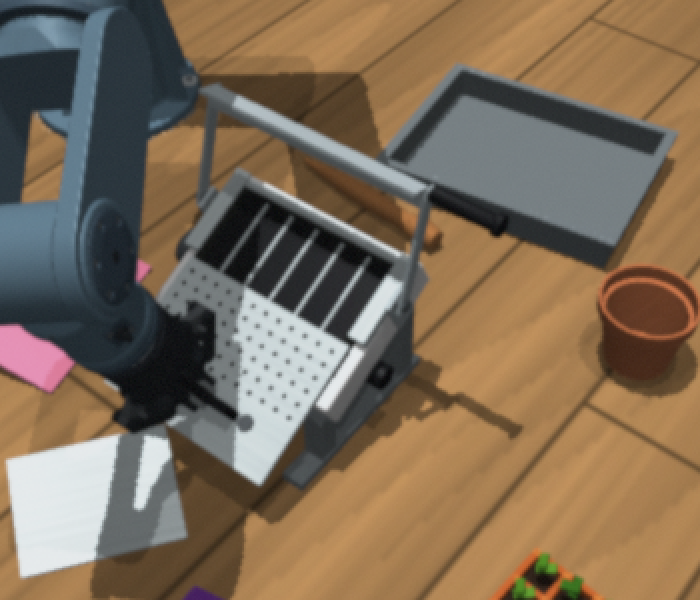

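The plate is out by 88 mm, with its rear corners at the guide mouths (350,345), and the bar is still open. I'll slide it a bit more, lift, and plan the carry.

Emit:
apply_moves([
  {"jaw": 0,"offset": [0,-7,0],"rot": [0,0,0]},
  {"jaw": 0,"offset": [0,-7,0],"rot": [0,0,0]},
  {"jaw": 0,"offset": [0,0,-3],"rot": [0,0,0]},
  {"jaw": 0,"offset": [0,0,-6],"rot": [0,0,0]},
  {"jaw": 0,"offset": [0,0,-10],"rot": [0,0,0]},
])

```text
time_s: 13.85
eef_pos: [0.5108, -0.363, 0.0955]
eef_rot: [-0.005, -0.019, 0.976, 0.217]
wrist_force: [-0.3, -1.1, -3.3]
opening: 0.104
grasp_force: 60.4
```

Emit:
apply_moves([
  {"jaw": 0,"offset": [0,0,-15],"rot": [0,0,0]},
  {"jaw": 0,"offset": [0,0,-20],"rot": [0,0,0]},
  {"jaw": 0,"offset": [0,0,-20],"rot": [0,0,0]},
  {"jaw": 0,"offset": [0,0,-15],"rot": [0,0,0]},
  {"jaw": 0,"offset": [0,0,0],"rot": [0,0,0]},
])

```text
time_s: 14.48
eef_pos: [0.513, -0.3946, 0.1613]
eef_rot: [-0.003, -0.019, 0.976, 0.215]
wrist_force: [0.8, 0.1, -3.3]
opening: 0.104
grasp_force: 60.4
```

```bash
python3 - <<'E'
from plan import *
p,r=state();print(p,r.as_quat())
im,d,P,K,T=cam("scene")
m=(abs(P[...,0]-.525)<.2)&(abs(P[...,1]-.21)<.18)&(P[...,2]>.040)&(P[...,2]<.050)
q=(P[m][:,:2]-[.525,.21])
def f(x):
    c,s=np.cos(x[2]),np.sin(x[2]);e=(q-x[:2])@np.array([[c,-s],[s,c]]);a=abs(e)-[.1425,.1075];return np.maximum(a[:,0],a[:,1])
for y0 in(.05,.12,.2):
  s=least_squares(f,[0,0,y0],loss="soft_l1",f_scale=.002);print(len(q),s.x+[.525,.21,0],s.cost)
D=down(1.5708+.14)
c=np.array([.510,-.41,.39])
rows([([.511,p[1],.37],down(YAW),0,8),([.52,-.1,.37],down(1.63),0,7),([.530,.175,.33],D,0,6)])
E
```

```text
[ 0.51296153 -0.39462873  0.16126641] [-0.01889283  0.97641455  0.21505194 -0.00321721]
1651 [0.5278605  0.20418722 0.16786074] 0.009912529103328361
1651 [0.5278605  0.20418721 0.16786126] 0.009912529102889502
1651 [0.5278605  0.20418721 0.1678612 ] 0.009912529102907327
0 {"jaw": 0, "offset": [0.0, 11.0, -24.0], "rot": [3.1, 0.0, 0.0]}
0 {"jaw": 0, "offset": [0.0, 10.0, -24.0], "rot": [3.1, 0.0, 0.0]}
0 {"jaw": 0, "offset": [1.0, 8.0, -25.0], "rot": [3.2, 0.0, 0.0]}
0 {"jaw": 0, "offset": [-0.0, 7.0, -25.0], "rot": [3.1, 0.0, 0.0]}
0 {"jaw": 0, "offset": [-0.0, 5.0, -26.0], "rot": [3.1, 0.0, 0.0]}
1 {"jaw": 0, "offset": [0.0, 5.0, -26.0], "rot": [3.1, 0.0, 0.0]}
1 {"jaw": 0, "offset": [0.0, 2.0, -26.0], "rot": [3.1, 0.0, 0.0]}
1 {"jaw": 0, "offset": [0.5, 1.6, -26.4], "rot": [3.1, 0.0, 0.0]}
1 {"jaw": 0, "offset": [-3.0, 42.0, 0.0], "rot": [0.0, 0.0, -0.2]}
1 {"jaw": 0, "offset": [-3.0, 42.0, 0.0], "rot": [0.0, 0.0, -0.1]}
2 {"jaw": 0, "offset": [-3.0, 42.0, 0.0], "rot": [0.0, 0.0, -0.2]}
2 {"jaw": 0, "offset": [-3.0, 42.0, 0.0], "rot": [0.0, 0.0, -0.2]}
2 {"jaw": 0, "offset": [-4.0, 42.0, 0.0], "rot": [0.0, 0.0, -0.1]}
2 {"jaw": 0, "offset": [-3.0, 42.0, 0.0], "rot": [0.0, 0.0, -0.2]}
2 {"jaw": 0, "offset": [-3.9, 41.9, 0.3], "rot": [0.0, 0.0, -0.2]}
3 {"jaw": 0, "offset": [-4.0, 46.0, 7.0], "rot": [0.0, 0.0, -0.8]}
3 {"jaw": 0, "offset": [-5.0, 45.0, 6.0], "rot": [0.0, 0.0, -0.7]}
3 {"jaw": 0, "offset": [-6.0, 46.0, 7.0], "rot": [0.0, 0.0, -0.8]}
3 {"jaw": 0, "offset": [-6.0, 45.0, 7.0], "rot": [0.0, 0.0, -0.8]}
3 {"jaw": 0, "offset": [-7.0, 45.0, 7.0], "rot": [0.0, 0.0, -0.7]}
4 {"jaw": 0, "offset": [-7.5, 45.7, 6.2], "rot": [0.0, 0.0, -0.8]}
```

Emit:
apply_moves([
  {"jaw": 0,"offset": [0,11,-24],"rot": [3.1,0,0]},
  {"jaw": 0,"offset": [0,10,-24],"rot": [3.1,0,0]},
  {"jaw": 0,"offset": [0,8,-25],"rot": [3.1,0,0]},
  {"jaw": 0,"offset": [0,7,-25],"rot": [3.1,0,0]},
  {"jaw": 0,"offset": [0,5,-26],"rot": [3.1,0,0]},
])

```text
time_s: 15.15
eef_pos: [0.5122, -0.3934, 0.2901]
eef_rot: [-0.002, -0.019, 0.996, 0.083]
wrist_force: [-0.0, -0.2, -2.0]
opening: 0.103
grasp_force: 60.4
```

Emit:
apply_moves([
  {"jaw": 0,"offset": [0,5,-26],"rot": [3.1,0,0]},
  {"jaw": 0,"offset": [0,2,-26],"rot": [3.1,0,0]},
  {"jaw": 0,"offset": [0,2,-26],"rot": [3.1,0,0]},
  {"jaw": 0,"offset": [0,20,0],"rot": [0,0,0]},
  {"jaw": 0,"offset": [-3,35,0],"rot": [0,0,0]},
])

```text
time_s: 15.78
eef_pos: [0.5128, -0.3378, 0.3681]
eef_rot: [-0.001, -0.019, 1.0, 0.003]
wrist_force: [0.7, -0.2, -4.2]
opening: 0.104
grasp_force: 60.4
```

Emit:
apply_moves([
  {"jaw": 0,"offset": [-3,42,0],"rot": [0,0,0]},
  {"jaw": 0,"offset": [-3,42,0],"rot": [0,0,-0.5]},
  {"jaw": 0,"offset": [-3,42,0],"rot": [0,0,-0.5]},
  {"jaw": 0,"offset": [-3,42,0],"rot": [0,0,-0.5]},
  {"jaw": 0,"offset": [-3,42,0],"rot": [0,0,-0.5]},
])

```text
time_s: 16.4
eef_pos: [0.5169, -0.1259, 0.3684]
eef_rot: [-0.001, -0.037, 0.999, 0.003]
wrist_force: [-0.4, -0.0, -2.0]
opening: 0.105
grasp_force: 60.4
```

Emit:
apply_moves([
  {"jaw": 0,"offset": [-4,45,0],"rot": [0,0,-1]},
  {"jaw": 0,"offset": [-5,45,0],"rot": [0,0,-1]},
  {"jaw": 0,"offset": [-6,45,0],"rot": [0,0,-1]},
  {"jaw": 0,"offset": [-6,45,0],"rot": [0,0,-1]},
  {"jaw": 0,"offset": [-6,40,0],"rot": [0,0,-1]},
])

```text
time_s: 17.02
eef_pos: [0.5195, 0.0955, 0.3693]
eef_rot: [-0.001, -0.081, 0.997, 0.002]
wrist_force: [0.6, -0.1, -3.6]
opening: 0.103
grasp_force: 60.4
```

```bash
python3 - <<'E'
from plan import *
D=down(1.5708+.16)
p,r=state();print(p,ctrl.get_obs()["wrist_force"])
rows([([.533,.172,.30],D,0,3),([.533,.172,.06],D,0,8),([.533,.172,.022],D,0,4)])
im,d,P,K,T=cam("scene");cv2.imwrite("pics/carry.png",im[60:400,200:600,::-1].repeat(2,0).repeat(2,1)[:600])
# plate level? bright pts near
m=(abs(P[...,2]-p[2]+.006)<.02)&(im.min(-1)>110)&(np.hypot(P[...,0]-p[0],P[...,1]-p[1])<.2)&(P[...,1]>p[1]+.01)
q=P[m];A=np.c_[q[:,:2]-p[:2],np.ones(len(q))];c=np.linalg.lstsq(A,q[:,2]-p[2],rcond=None)[0];print(len(q),c)
E
```

```text
[0.5195295  0.09547544 0.3692738 ] [ 0.61888386 -0.08170503 -3.60085212]
0 {"jaw": 0, "offset": [-9.0, 24.0, 23.0], "rot": [0.1, -0.0, 0.0]}
0 {"jaw": 0, "offset": [-8.0, 25.0, 23.0], "rot": [0.1, -0.1, 0.1]}
0 {"jaw": 0, "offset": [-8.8, 24.1, 23.4], "rot": [0.1, -0.0, 0.0]}
0 {"jaw": 0, "offset": [-0.0, 0.0, 30.0], "rot": [-0.0, -0.0, 0.0]}
0 {"jaw": 0, "offset": [-0.0, 0.0, 30.0], "rot": [-0.0, -0.0, 0.0]}
1 {"jaw": 0, "offset": [-0.0, 0.0, 30.0], "rot": [-0.0, -0.0, 0.0]}
1 {"jaw": 0, "offset": [-0.0, 0.0, 30.0], "rot": [-0.0, -0.0, 0.0]}
1 {"jaw": 0, "offset": [-0.0, 0.0, 30.0], "rot": [-0.0, -0.0, 0.0]}
1 {"jaw": 0, "offset": [-0.0, 0.0, 30.0], "rot": [-0.0, -0.0, 0.0]}
1 {"jaw": 0, "offset": [-0.0, 0.0, 30.0], "rot": [-0.0, -0.0, 0.0]}
2 {"jaw": 0, "offset": [-0.1, 0.2, 30.0], "rot": [-0.0, -0.0, 0.0]}
2 {"jaw": 0, "offset": [-0.0, -0.0, 10.0], "rot": [-0.0, -0.0, 0.0]}
2 {"jaw": 0, "offset": [-0.0, -0.0, 9.0], "rot": [-0.0, -0.0, 0.0]}
2 {"jaw": 0, "offset": [-0.0, -0.0, 10.0], "rot": [-0.0, -0.0, 0.0]}
2 {"jaw": 0, "offset": [-0.1, -0.0, 9.0], "rot": [-0.0, -0.0, 0.0]}
1169 [-0.00205492  0.00163795 -0.00555384]
```

View pics/carry.png

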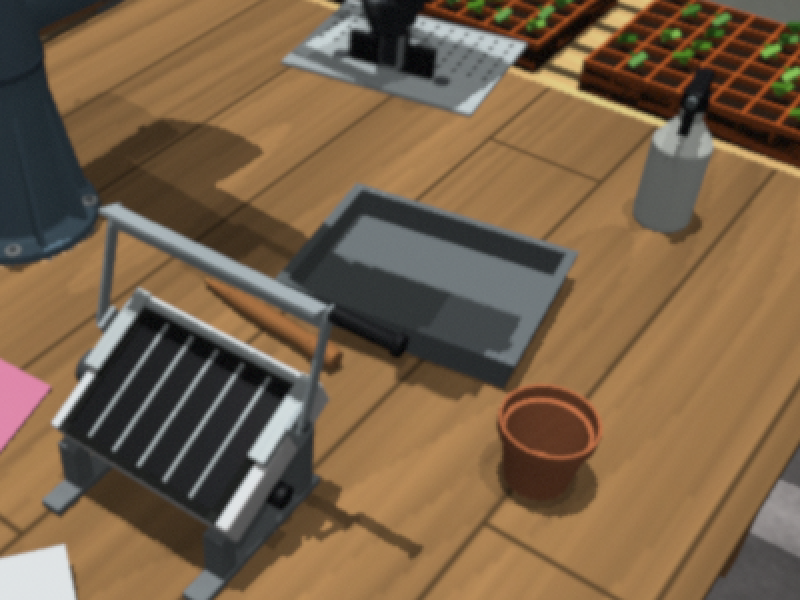

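The plate is held level (crop 400,60), the bar is open, and the pot and dibber are undisturbed. I'll move over the tray and lower it.

Emit:
apply_moves([
  {"jaw": 0,"offset": [-9,24,23],"rot": [0,0,0]},
  {"jaw": 0,"offset": [-9,25,23],"rot": [0,0,0]},
  {"jaw": 0,"offset": [-8,24,23],"rot": [0,0,0]},
  {"jaw": 0,"offset": [0,0,30],"rot": [0,0,0]},
  {"jaw": 0,"offset": [0,0,30],"rot": [0,0,0]},
])

```text
time_s: 17.7
eef_pos: [0.5333, 0.1705, 0.2397]
eef_rot: [-0.001, -0.081, 0.997, 0.002]
wrist_force: [0.4, -0.6, -2.9]
opening: 0.102
grasp_force: 60.4
```

Emit:
apply_moves([
  {"jaw": 0,"offset": [0,0,30],"rot": [0,0,0]},
  {"jaw": 0,"offset": [0,0,30],"rot": [0,0,0]},
  {"jaw": 0,"offset": [0,0,30],"rot": [0,0,0]},
  {"jaw": 0,"offset": [0,0,20],"rot": [0,0,0]},
  {"jaw": 0,"offset": [0,0,0],"rot": [0,0,0]},
])

```text
time_s: 18.32
eef_pos: [0.5319, 0.1702, 0.1292]
eef_rot: [-0.003, -0.08, 0.997, 0.002]
wrist_force: [-0.6, -0.7, -1.8]
opening: 0.101
grasp_force: 60.4
```

```bash
python3 - <<'E'
from plan import *
D=down(1.5708+.16)
p,r=state();print(p,ctrl.get_obs()["wrist_force"])
rows([([.533,.172,.06],D,0,3),([.533,.172,.022],D,0,5)])
im,d,P,K,T=cam("scene")
m=(abs(P[...,2]-p[2]+.006)<.02)&(im.min(-1)>110)&(np.hypot(P[...,0]-p[0],P[...,1]-p[1])<.2)
q=P[m];A=np.c_[q[:,:2]-p[:2],np.ones(len(q))];c=np.linalg.lstsq(A,q[:,2]-p[2],rcond=None)[0];print(len(q),c)
print(cv2.minAreaRect((q[:,:2]*1000).astype(np.float32)))
E
```

```text
[0.53195    0.17018772 0.12921414] [-0.55877024 -0.6958621  -1.80931236]
0 {"jaw": 0, "offset": [-1.0, 0.0, 23.0], "rot": [0.1, -0.1, 0.0]}
0 {"jaw": 0, "offset": [-0.0, 1.0, 23.0], "rot": [0.1, -0.1, 0.0]}
0 {"jaw": 0, "offset": [-0.6, 0.4, 23.2], "rot": [0.0, -0.2, 0.1]}
0 {"jaw": 0, "offset": [-0.0, 0.0, 8.0], "rot": [0.0, 0.0, -0.0]}
0 {"jaw": 0, "offset": [-0.0, 0.0, 7.0], "rot": [0.0, 0.0, -0.0]}
1 {"jaw": 0, "offset": [-0.0, 0.0, 8.0], "rot": [0.0, 0.0, -0.0]}
1 {"jaw": 0, "offset": [-0.0, 0.0, 7.0], "rot": [0.0, 0.0, -0.0]}
1 {"jaw": 0, "offset": [-0.0, 0.0, 8.0], "rot": [0.0, 0.0, -0.0]}
1643 [-0.00505225 -0.00037587 -0.0055635 ]
((523.8414916992188, 204.4923553466797), (201.44308471679688, 156.62986755371094), 9.003508567810059)
```

Emit:
apply_moves([
  {"jaw": 0,"offset": [0,0,25],"rot": [0,0,0]},
  {"jaw": 0,"offset": [0,0,25],"rot": [0,0,0]},
  {"jaw": 0,"offset": [0,0,20],"rot": [0,0,0]},
  {"jaw": 0,"offset": [0,0,15],"rot": [0,0,0]},
  {"jaw": 0,"offset": [0,0,10],"rot": [0,0,0]},
])

```text
time_s: 19.0
eef_pos: [0.5353, 0.1706, 0.0371]
eef_rot: [0.0, -0.08, 0.997, 0.002]
wrist_force: [-0.4, -0.9, -2.6]
opening: 0.105
grasp_force: 60.3
```

Emit:
apply_moves([
  {"jaw": 0,"offset": [0,0,6],"rot": [0,0,0]},
  {"jaw": 0,"offset": [0,0,3],"rot": [0,0,0]},
  {"jaw": 0,"offset": [0,0,2],"rot": [0,0,0]},
  {"jaw": 0,"offset": [0,0,1],"rot": [0,0,0]},
  {"jaw": 0,"offset": [0,0,0],"rot": [0,0,0]},
])

```text
time_s: 19.62
eef_pos: [0.5352, 0.1705, 0.0253]
eef_rot: [0.0, -0.08, 0.997, 0.002]
wrist_force: [0.0, -0.3, -2.4]
opening: 0.103
grasp_force: 60.3
```

Contact is expected near z = 0.0145.

Emit:
apply_moves([
  {"jaw": 0,"offset": [0,0,4],"rot": [0,0,0]},
  {"jaw": 0,"offset": [0,0,3],"rot": [0,0,0]},
  {"jaw": 0,"offset": [0,0,2],"rot": [0,0,0]},
  {"jaw": 0,"offset": [0,0,1],"rot": [0,0,0]},
  {"jaw": 0,"offset": [0,0,0],"rot": [0,0,0]},
])

```text
time_s: 20.25
eef_pos: [0.535, 0.1705, 0.015]
eef_rot: [0.0, -0.08, 0.997, 0.002]
wrist_force: [-0.5, -0.5, -3.3]
opening: 0.101
grasp_force: 60.3
```

Emit:
apply_moves([
  {"jaw": 0,"offset": [0,0,1],"rot": [0,0,0]},
  {"jaw": 0,"offset": [0,0,0.5],"rot": [0,0,0]},
  {"jaw": 0,"offset": [0,0,0.5],"rot": [0,0,0]},
  {"jaw": 0,"offset": [0,0,0],"rot": [0,0,0]},
  {"jaw": 0,"offset": [0,0,0],"rot": [0,0,0]},
])

```text
time_s: 20.88
eef_pos: [0.5353, 0.1706, 0.0141]
eef_rot: [0.0, -0.081, 0.997, 0.002]
wrist_force: [-3.4, -0.6, 6.5]
opening: 0.099
grasp_force: 61.9
```

The floor is touched, so I'll release and retreat straight up.

Emit:
apply_moves([
  {"jaw": 0.15,"offset": [0,0,0.5],"rot": [0,0,0]},
  {"jaw": 0.3,"offset": [0,0,0],"rot": [0,0,0]},
  {"jaw": 0.4,"offset": [0,0,0],"rot": [0,0,0]},
  {"jaw": 0.5,"offset": [0,0,0],"rot": [0,0,0]},
  {"jaw": 0.5,"offset": [0,0,-5],"rot": [0,0,0]},
])

```text
time_s: 21.5
eef_pos: [0.5346, 0.1705, 0.0174]
eef_rot: [-0.0, -0.08, 0.997, 0.002]
wrist_force: [-0.4, 1.0, -0.1]
opening: 0.501
grasp_force: 0.0
```

Emit:
apply_moves([
  {"jaw": 0.5,"offset": [0,0,-10],"rot": [0,0,0]},
  {"jaw": 0.5,"offset": [0,0,-25],"rot": [0,0,0]},
  {"jaw": 0.5,"offset": [0,0,-40],"rot": [0,0,0]},
  {"jaw": 0.5,"offset": [0,0,-50],"rot": [0,0,0]},
  {"jaw": 0.5,"offset": [0,0,-50],"rot": [0,0,0]},
])

```text
time_s: 22.12
eef_pos: [0.5349, 0.1699, 0.1949]
eef_rot: [0.0, -0.08, 0.997, 0.002]
wrist_force: [0.6, 0.9, 0.5]
opening: 0.501
grasp_force: 0.0
```

```bash
python3 - <<'E'
from plan import *
im,d,P,K,T=cam("scene");cv2.imwrite("pics/end.png",im[60:400,200:600,::-1].repeat(2,0).repeat(2,1)[:600])
m=(P[...,2]<.016)&(P[...,2]>.002)&(im.min(-1)>140)&(np.hypot(P[...,0]-.525,P[...,1]-.207)<.13)
q=P[m];A=np.c_[q[:,:2]-[.525,.205],np.ones(len(q))];print(len(q),np.linalg.lstsq(A,q[:,2],rcond=None)[0],cv2.minAreaRect((q[:,:2]*1000).astype(np.float32)))
print(ctrl.get_obs()["wrist_force"])
E
```

```text
782 [ 0.00356746 -0.00504983  0.00886594] ((524.3933715820312, 214.89993286132812), (202.36264038085938, 145.6854705810547), 7.5753936767578125)
[4.4400982  0.61486181 4.50424706]
```

View pics/end.png

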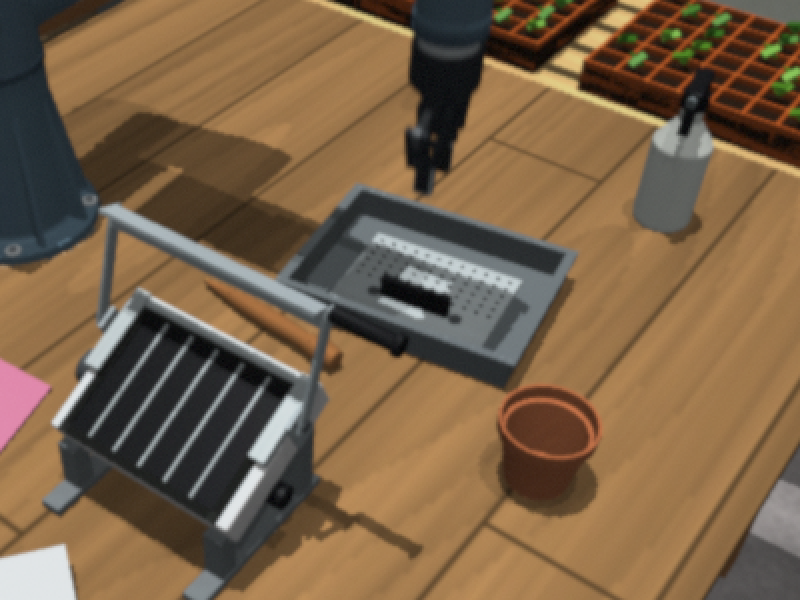

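The plate lies flat in the tray (crop 435,285) with its top at 8.9 mm and the strip upward. The bar is open, and the pot and dibber are in place. The gripper is clear.

```bash
python3 -c "
from bench import ctrl
print(ctrl.hand_in())"
```

```text
the job is handed in; nothing more can be done
None
```

I've handed the job in, with no verdict returned: the bar is back against its stop, the plate lies flat in the wash tray with its strip up, and the pot and dibber look undisturbed in the last picture.

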